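# Find and mark where the desk turntable rubs

## Task

The little white turntable organiser on the desk drags on its rubber-nosed guide shoe at one place of its rim. Gently turn it round, a closed fingertip in its finger cup is the easy way, and feel for the place where the drag is strongest, and leave it standing with the middle of that place at the shoe. Then set the chrome binder clip upright on the turntable, at the rim right in front of the shoe, to mark the place, without turning the disc away, and leave the other things on the desk alone.

Things in the scene. Friction and masses are not known exactly. Their poses are not given: they have to be found in the camera images.
- turntable: White plastic disc, 200 mm across, 12 mm thick, turning either way about a vertical axis on a fixed stand; it stays where left. Origin: on the axis at its underside, 18 mm above the desk (top at 30 mm); z up; x points from the axis to the finger cup. A cap at its centre is 5 mm high. Pushed at the cup it takes about 1 N to turn, at the rubbing place 10 to 17 N. Load it with less than 25 N.
- finger_cup (a point): Centre of the floor of the finger cup, a round plastic ring standing on the disc 62 mm from the axis: 52 mm inside, 58 mm outside, 25 mm high; the floor is the disc's top. It turns with the disc. Put closed fingertips into it and push its wall round.
- shoe: Block fixed by the rim, 44 mm wide, 20 mm deep, top level with the disc's, with a sprung rubber nose that meets the rim. Origin: its inner face, 118 mm from the axis; x points away from the axis. The rubbing place, too slight to see, is 86 to 274 degrees round the rim from the finger cup, not at the shoe at first; drag begins 15 degrees before its middle, peaks there, ends 15 degrees after.
- mark (a point): Fixed point at the height of the disc's top, 72 mm from the turntable's axis straight towards the shoe: where the clip's middle belongs. It does not turn with the disc. (The rubbing place counts as found if its middle stands within about 10 degrees of the shoe.)
- clip_center (a point): Middle (10 mm above its underside) of a chrome binder clip, 30 g, standing on its flat spine on the desk: 32 mm long along its x, spine 19 mm wide along y, 20 mm high, z up. Grip it across its 32 mm length (x), from above.
- pencil_cup: Bystander: bamboo pencil cup with three pencils, 76 mm across, 165 mm high over all; origin at the centre of its underside.
- tray: Bystander: empty white plastic tray 240 x 110 mm, 25 mm high; origin at the centre of its underside.
- compass: Bystander: blue plastic drawing compass lying flat, 150 mm long, 12 mm high; origin at its hinge, legs along x.

How it is judged:
By the outcome, as a careful person would: the job done as asked, in the order asked, and still so for the second after the job is handed in, with the robot touching nothing.
It also fails if it takes over 72 s, if anything falls off the work surface, if the arm or the gripper's body presses on something with over 40 N, if the wrist force passes 120 N, or if a joint passes its speed limit or range.

## Robot

A 7-joint arm with a two-finger parallel gripper is mounted at the origin on the work surface. World frame = base frame: x ahead of the robot, y to its left, z up, the work surface at z = 0. Lengths are in m, angles in rad, forces in N, time in s.
With the tool pointing down it reaches from about 0.425 to 0.925 m from the base axis. Payload 6.8 kg.
Tool frame: the origin (TCP) lies between the finger pads; the fingertips stand 14 mm ahead of it and the grasp point (between the pads) lies 5 mm behind it; z points along the fingers, y is the line along which they close (so a half turn about z gives the same grasp; the last joint's range is limited). The gripper opens to 85 mm and grips with 20 to 120 N. Pads are 22 mm wide; open, the fingers measure 114 mm over their backs; the gripper's body (76 mm by 85 mm) begins 54 mm behind the grasp point. The pads swing forward as they close: fully open they stand 13 mm farther back than shut.
Start: joints at [-1.362, 0.477, 0.022, 1.555, -0.011, 1.109, -0.083], TCP at [0.21, 0.641, 0.245] pointing down, gripper open.
Joint ranges: [-2.96, 2.96], [-0.34, 2.1], [-1.41, 1.46], [0.24, 2.44], [-1.37, 4.51], [0.17, 1.92], [-2.96, 2.96]. Speed limits (rad/s): [2.39, 2.39, 3.14, 3.14, 3.14, 3.14, 3.14].

## Interface

Orientations are given as a rotation vector (axis times angle).
In Python, from bench import r, eyes, ticket gives the robot as it stands. The module is installed in compiled form; this text tells all that it offers.
- The arm moves only by the tool arm_command, never from a script. Its argument "plan" is text: rows parted by semicolons, each of 4 numbers parted by spaces: the shift along the tool's x, y, z in m, then the turn about the tool's z in degrees. In form: tx ty tz yaw; .... A call has 1 to 20 rows; each row shifts and turns the commanded pose from where the row before left it, along the tool's axes as they then stand; what a row does not reach is not made up. A row lasts 1/8 s, in which the tool goes at most 62.5 mm and 10.7 degrees, less where a joint would pass 70% of its speed; a pose out of reach is approached as far as the arm can. A call is refused whole if a number of a shift passes 0.0625 or a number of a turn 10.7, either way. A call with a gripper value outside its range is refused whole. "hand" is the closure, from -1 (fully open) to 1 (shut), set as the call begins (left out, the last holds). The fingers move at their own pace and stop on an object; "grip_force" is the grip in N (left out, the last holds). Time passes only in rows, so rows that do not move let the fingers close. It gives the time, the measured TCP pose, the force, the opening and the grip force at its end, in the units of the state.
- r.get_obs(): the state, without advancing time (a new reading comes with each control period).
- eyes.grab_frame(name): name is "side" or "top"; returns (picture, depth): 420x560x3 uint8, red, green, blue; 420x560 float32, m along the optical axis (not along the pixel's ray), 0 where there is no reading.
- eyes.calibration(name): a dict with "fov_y" (degrees; the focal length in pixels is half the picture's height over the tangent of half this angle, whatever the lens; pixels are square), "cx", "cy" (the principal point, pixels), "origin" and "attitude" of the camera in the world. Camera axes: x right, y up, looking along -z (the intrinsics and any distortion apply to the point x, -y, -z); pixel columns grow to the right and rows downward; lengths in m; the calibration is good to about 2 mm. A picture is of the moment at which its call begins. calibration takes no time and is no camera call.
- ticket.hand_in(): hands the job in; it is judged then, once.
The state is a dict: "clock": time; "joints": joint angles; "qvel": joint speeds; "tau": joint torques, N m; "tcp_pos": TCP position; "orientation": TCP orientation; "contact_force": force on the tool from outside, world axes, zero at the start; "moment": the same for the moment, N m; "grip_width": finger opening in m; "gripper_force": force on a finger pad.
Only numpy, scipy, OpenCV 4.12 (cv2) and the standard library are available. Lean on these libraries where they do the work, as an engineer would, in place of code of your own. Each camera call takes 0.05 s, during which the arm holds its last target. There are 200 camera calls.

## Working session

There is one attempt and no reset: what is moved stays moved. The work goes in short steps, Python scripts to look and compute and a tool call to move; the robot and the scene stay as the last step left them, time stands still between calls to the robot, and variables do not carry over. Pictures are saved under pics/ and viewed, at most 10 in all, crops included, and the job is handed in when it is done.

Besides the shell and the picture viewer there is one more tool, called after "Request:" in YAML: its name, and indented under it one key for each argument. arm_command: Moves the arm, as the interface text tells. Its arguments: {"type":"object","properties":{"plan":{"type":"string"},"hand":{"type":"number"},"grip_force":{"type":"number"}},"required":["plan"]}

```bash
mkdir -p pics; cat > h.py <<'E'
import numpy as np, cv2
from bench import r, eyes, ticket
from scipy.spatial.transform import Rotation as R
def cam(n):
    c=eyes.calibration(n); a=np.array(c["attitude"],float)
    M=a if a.shape==(3,3) else (R.from_rotvec(a).as_matrix() if a.size==3 else R.from_quat(a).as_matrix())
    return c,M,np.array(c["origin"]),210/np.tan(np.radians(c["fov_y"]/2))
def ray(n,u,v):
    c,M,o,f=cam(n); u=np.asarray(u,float);v=np.asarray(v,float)
    d=np.stack([(u-c["cx"])/f,-(v-c["cy"])/f,-np.ones_like(u)],-1)
    return o,d@M.T
def onz(n,u,v,z):
    o,d=ray(n,u,v); return o+d*((z-o[2])/d[...,2])[...,None]
def pts(n,dep):
    v,u=np.mgrid[0:420,0:560]; o,d=ray(n,u,v); return o+d*dep[...,None]
def st():
    s=r.get_obs(); print({k:np.round(s[k],3) for k in("clock","tcp_pos","orientation","contact_force","grip_width")})
E
python3 - <<'E'
from h import *
st(); 
for n in("top","side"):
    print(eyes.calibration(n)); p,d=eyes.grab_frame(n); np.savez(f"{n}0.npz",p=p,d=d); cv2.imwrite(f"pics/{n}0.png",p[...,::-1])
E
```

```text
{'clock': np.float64(0.0), 'tcp_pos': array([0.21 , 0.641, 0.244]), 'orientation': array([-4.950e-01, -3.102e+00,  3.000e-03]), 'contact_force': array([-0.076,  0.072, -0.437]), 'grip_width': np.float64(0.085)}
{'fov_y': 57.94329080564772, 'cx': 278.55712213665726, 'cy': 211.72104577574336, 'origin': array([ 0.50836236, -0.05418629,  1.13249622]), 'attitude': array([ 0.07609393, -0.05815959, -1.58537452])}
{'fov_y': 52.39806490498991, 'cx': 280.82560804919905, 'cy': 211.0154923923971, 'origin': array([0.54217347, 0.8770455 , 0.62547202]), 'attitude': array([ 0.05012884, -1.51269487, -2.66937399])}
```

View pics/top0.png

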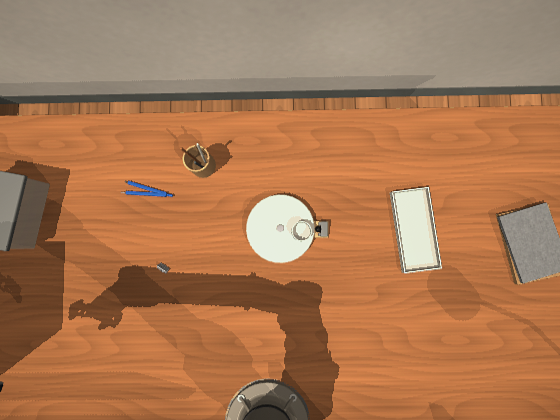

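View pics/side0.png

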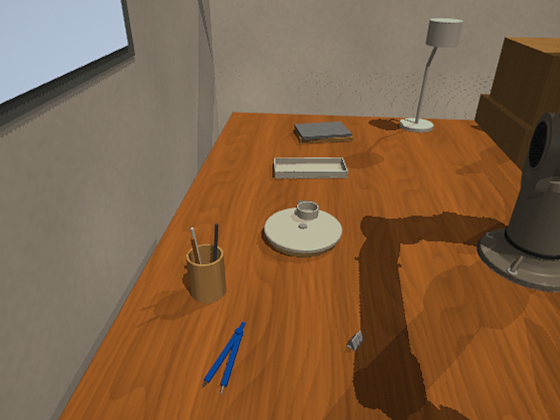

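Top view: disc centre about (281,228), cup (302,229), shoe (322,228), clip (163,267). The side view agrees; tray, pencil cup and compass stay clear.

```bash
python3 - <<'E'
from h import *
z=np.load("top0.npz");p,d=z["p"],z["d"]
P=pts("top",d)
hsv=cv2.cvtColor(p,cv2.COLOR_RGB2HSV)
m=((hsv[...,1]<60)&(hsv[...,2]>150)).astype(np.uint8); m[:, :240]=0;m[:,330:]=0;m[:190]=0;m[270:]=0
c=max(cv2.findContours(m,0,1)[0],key=cv2.contourArea)
q=onz("top",c[:,0,0],c[:,0,1],.03)[:,:2]
from scipy.optimize import least_squares
f=least_squares(lambda s:np.hypot(*(q-s[:2]).T)-s[2],[.6,-.05,.1],loss="soft_l1",f_scale=.002).x; print("disc",f)
# cup ring: depth points above .045 near
k=(P[...,2]>.046)&(P[...,2]<.065)&(np.hypot(P[...,0]-f[0],P[...,1]-f[1])<.1)
v,u=np.where(k); print("cup n",k.sum(),P[k].mean(0),P[k].min(0),P[k].max(0),"px",u.mean(),v.mean())
# shoe
x=P; reg=(np.hypot(P[...,0]-f[0],P[...,1]-f[1])>.106)&(np.hypot(P[...,0]-f[0],P[...,1]-f[1])<.16)&(P[...,2]>.018)
print("shoe",reg.sum(),P[reg].mean(0),P[reg].min(0),P[reg].max(0))
print("desk z",np.median(P[300:310,400:450,2]),"disc z",np.median(P[235:250,265:275,2]))
# clip
reg=(P[...,2]>.006); reg[:255]=0;reg[282:]=0;reg[:,:145]=0;reg[:,182:]=0
print("clip",reg.sum(),P[reg].mean(0),P[reg].min(0),P[reg].max(0))
cv2.imwrite("pics/crop.png",np.hstack([cv2.resize(p[250:285,143:183,::-1],None,fx=10,fy=10,interpolation=cv2.INTER_CUBIC),cv2.resize(p[205:240,290:330,::-1],None,fx=10,fy=10,interpolation=cv2.INTER_CUBIC)]))
z=np.load("side0.npz");p,d=z["p"],z["d"];P=pts("side",d)
k=(P[...,2]>.007)&(P[...,2]<.04);k[:325]=0;k[356:]=0;k[:,:340]=0;k[:,368:]=0
Q=P[k];print("side clip",k.sum(),Q.mean(0),Q.min(0),Q.max(0))
print(cv2.minAreaRect(Q[:,:2].astype(np.float32)*1000))
E
```

```text
disc [ 0.55551836 -0.04540149  0.09717768]
cup n 69 [ 0.54680991 -0.10714334  0.05368179] [ 0.51906309 -0.13433615  0.04808878] [ 0.57353356 -0.07982797  0.05803518] px 301.5652173913044 230.2608695652174
shoe 149 [ 0.55179648 -0.16953028  0.02866135] [ 0.52998841 -0.18316505  0.01850508] [ 0.57381749 -0.15290264  0.03562127]
desk z -0.0008327287955849361 disc z 0.028258408600735585
clip 59 [0.45281767 0.26627859 0.1275952 ] [ 0.43192083 -0.05418629  0.00608629] [0.50836236 0.31668816 1.13249622]
side clip 99 [0.44331148 0.30787533 0.01385049] [0.43162369 0.29204386 0.00727568] [0.45724454 0.32240597 0.02047704]
((444.3981018066406, 305.6363830566406), (33.58164978027344, 14.72945499420166), 61.75940704345703)
```

View pics/crop.png

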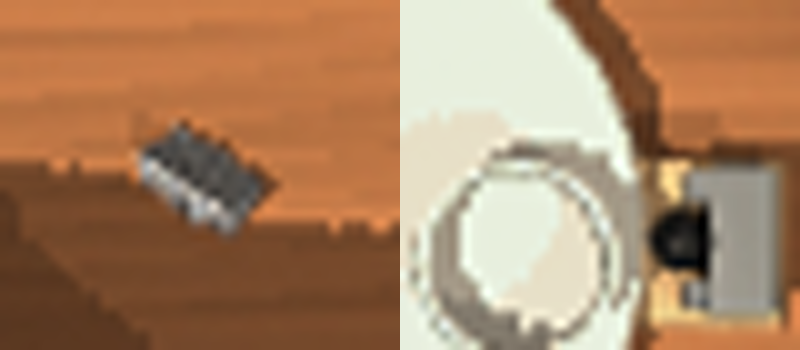

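Disc axis is about (0.556,-0.045), the cup is at (0.547,-0.107) (62 mm, matches), the shoe direction is about -91.7°, and the clip is at (0.444,0.307) with its long axis about 60° in world. Next I move over the cup with the fingers shut.

Request:
arm_command:
  plan: "0 0 0 -9.1;0 0 0 -9.1;-.0187 -.0416 .005 0;-.0187 -.0416 .005 0;-.0187 -.0416 .005 0;-.0187 -.0416 .005 0;-.0187 -.0416 .005 0;-.0187 -.0416 .005 0;-.0187 -.0416 .005 0;-.0187 -.0416 .005 0;-.0187 -.0416 .005 0;-.0187 -.0416 .005 0;-.0187 -.0416 .005 0;-.0187 -.0416 .005 0;-.0187 -.0416 .005 0;-.0187 -.0416 .005 0;-.0187 -.0416 .005 0;-.0187 -.0416 .005 0;-.0187 -.0416 .005 0;-.0187 -.0416 .005 0"
  hand: 1
  grip_force: 40

```text
clock: 2.6
tcp_pos: [0.5478, -0.1083, 0.1549]
orientation: [0.002, -3.141, -0.0]
contact_force: [0.2, 0.1, 0.4]
grip_width: -0.0003
gripper_force: 0.0
```

Request:
arm_command:
  plan: "0 0 .03 0;0 0 .03 0;0 0 .025 0;0 0 .02 0;0 0 0 0"

```text
clock: 3.22
tcp_pos: [0.5461, -0.1069, 0.0488]
orientation: [0.002, -3.138, -0.0]
contact_force: [0.7, -0.8, 0.4]
grip_width: -0.0003
gripper_force: 0.0
```

```bash
python3 - <<'E'
from h import *
st()
ps=[]
for n,a in(("top",(190,270,240,345)),("side",(120,270,240,380))):
    p,d=eyes.grab_frame(n); np.savez(f"{n}1.npz",p=p,d=d)
    ps.append(cv2.resize(p[a[0]:a[1],a[2]:a[3],::-1],(390,300)))
cv2.imwrite("pics/in.png",np.hstack(ps))
E
```

```text
{'clock': np.float64(3.225), 'tcp_pos': array([ 0.546, -0.107,  0.049]), 'orientation': array([ 2.000e-03, -3.138e+00, -0.000e+00]), 'contact_force': array([ 0.709, -0.822,  0.363]), 'grip_width': np.float64(-0.0)}
```

View pics/in.png

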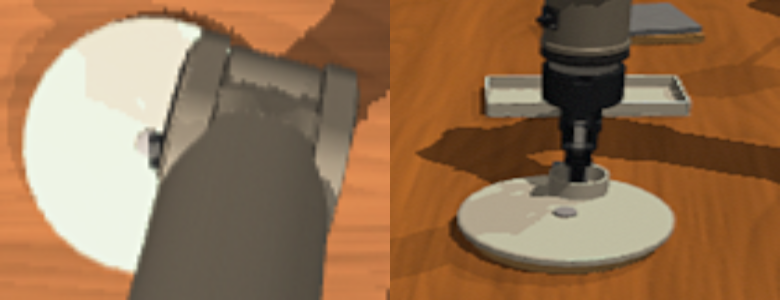

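```bash
python3 - <<'E'
from h import *
c=np.array([.5555,-.0454])
a=np.arange(-98,-395,-6.)
w=c+.062*np.c_[np.cos(np.radians(a)),np.sin(np.radians(a))]
d=np.diff(w,axis=0)
print(";".join(f"{-x:.4f} {y:.4f} 0 0" for x,y in d))
E
```

```text
0.0064 0.0012 0 0;0.0062 0.0019 0 0;0.0060 0.0025 0 0;0.0057 0.0031 0 0;0.0053 0.0037 0 0;0.0049 0.0043 0 0;0.0044 0.0047 0 0;0.0039 0.0052 0 0;0.0033 0.0056 0 0;0.0027 0.0059 0 0;0.0021 0.0061 0 0;0.0015 0.0063 0 0;0.0008 0.0064 0 0;0.0001 0.0065 0 0;-0.0006 0.0065 0 0;-0.0012 0.0064 0 0;-0.0019 0.0062 0 0;-0.0025 0.0060 0 0;-0.0031 0.0057 0 0;-0.0037 0.0053 0 0;-0.0043 0.0049 0 0;-0.0047 0.0044 0 0;-0.0052 0.0039 0 0;-0.0056 0.0033 0 0;-0.0059 0.0027 0 0;-0.0061 0.0021 0 0;-0.0063 0.0015 0 0;-0.0064 0.0008 0 0;-0.0065 0.0001 0 0;-0.0065 -0.0006 0 0;-0.0064 -0.0012 0 0;-0.0062 -0.0019 0 0;-0.0060 -0.0025 0 0;-0.0057 -0.0031 0 0;-0.0053 -0.0037 0 0;-0.0049 -0.0043 0 0;-0.0044 -0.0047 0 0;-0.0039 -0.0052 0 0;-0.0033 -0.0056 0 0;-0.0027 -0.0059 0 0;-0.0021 -0.0061 0 0;-0.0015 -0.0063 0 0;-0.0008 -0.0064 0 0;-0.0001 -0.0065 0 0;0.0006 -0.0065 0 0;0.0012 -0.0064 0 0;0.0019 -0.0062 0 0;0.0025 -0.0060 0 0;0.0031 -0.0057 0 0
```

Request:
arm_command:
  plan: ".0064 .0012 0 0;.0062 .0019 0 0;.006 .0025 0 0;.0057 .0031 0 0;.0053 .0037 0 0"

```text
clock: 3.95
tcp_pos: [0.5179, -0.0945, 0.0505]
orientation: [-0.001, 3.141, -0.0]
contact_force: [1.3, -0.4, 0.0]
grip_width: 0.0001
gripper_force: 0.7
```

Request:
arm_command:
  plan: ".0049 .0043 0 0;.0044 .0047 0 0;.0039 .0052 0 0;.0033 .0056 0 0;.0027 .0059 0 0"

```text
clock: 4.58
tcp_pos: [0.4984, -0.0687, 0.0502]
orientation: [0.001, -3.141, 0.0]
contact_force: [1.6, -0.6, 0.2]
grip_width: -0.0001
gripper_force: 0.6
```

Request:
arm_command:
  plan: ".0021 .0061 0 0"

```text
clock: 4.7
tcp_pos: [0.4963, -0.0626, 0.0503]
orientation: [0.001, -3.141, 0.0]
contact_force: [0.9, -0.0, -0.5]
grip_width: 0.0002
gripper_force: 0.5
```

Request:
arm_command:
  plan: ".0015 .0063 0 0"

```text
clock: 4.82
tcp_pos: [0.4948, -0.0563, 0.0503]
orientation: [0.001, -3.141, 0.0]
contact_force: [0.5, -1.3, 0.0]
grip_width: 0.0002
gripper_force: 0.5
```

Request:
arm_command:
  plan: ".0008 .0064 0 0"

```text
clock: 4.95
tcp_pos: [0.4944, -0.0499, 0.0503]
orientation: [-0.001, 3.141, -0.0]
contact_force: [1.5, -1.9, 0.0]
grip_width: -0.0001
gripper_force: 0.8
```

Request:
arm_command:
  plan: ".0001 .0065 0 0"

```text
clock: 5.08
tcp_pos: [0.4941, -0.0434, 0.0503]
orientation: [0.001, -3.141, 0.0]
contact_force: [1.5, -1.5, 0.3]
grip_width: 0.0002
gripper_force: 0.7
```

Request:
arm_command:
  plan: "-.0006 .0065 0 0"

```text
clock: 5.2
tcp_pos: [0.4952, -0.0379, 0.0504]
orientation: [-0.0, 3.141, -0.002]
contact_force: [3.3, -8.4, -2.0]
grip_width: -0.0002
gripper_force: 3.7
```

Request:
arm_command:
  plan: "-.0012 .0064 0 0"

```text
clock: 5.32
tcp_pos: [0.4968, -0.0334, 0.0505]
orientation: [0.003, 3.139, -0.005]
contact_force: [4.0, -13.6, -4.7]
grip_width: 0.0002
gripper_force: 5.8
```

Request:
arm_command:
  plan: "-.0019 .0062 0 0"

```text
clock: 5.45
tcp_pos: [0.4988, -0.0288, 0.0504]
orientation: [0.005, 3.139, -0.007]
contact_force: [3.6, -15.7, -2.9]
grip_width: -0.0001
gripper_force: 6.6
```

Request:
arm_command:
  plan: "-.0025 .006 0 0"

```text
clock: 5.58
tcp_pos: [0.5009, -0.0232, 0.0504]
orientation: [0.006, 3.14, -0.008]
contact_force: [1.6, -12.9, -1.2]
grip_width: -0.0001
gripper_force: 5.4
```

Request:
arm_command:
  plan: "-.0031 .0057 0 0"

```text
clock: 5.7
tcp_pos: [0.5032, -0.0159, 0.0502]
orientation: [-0.004, -3.141, 0.005]
contact_force: [0.0, -5.4, -0.8]
grip_width: -0.0
gripper_force: 2.0
```

Request:
arm_command:
  plan: "-.0037 .0053 0 0"

```text
clock: 5.82
tcp_pos: [0.5066, -0.0079, 0.0501]
orientation: [-0.0, -3.14, 0.001]
contact_force: [-0.5, -0.6, 0.9]
grip_width: -0.0001
gripper_force: 0.5
```

Request:
arm_command:
  plan: "-.0043 .0049 0 0"

```text
clock: 5.95
tcp_pos: [0.5111, -0.002, 0.0501]
orientation: [0.002, -3.14, -0.001]
contact_force: [0.5, -1.2, -0.4]
grip_width: 0.0001
gripper_force: 0.8
```

Request:
arm_command:
  plan: "-.0047 .0044 0 0"

```text
clock: 6.08
tcp_pos: [0.5166, 0.0017, 0.0502]
orientation: [-0.002, 3.141, -0.001]
contact_force: [1.7, -5.3, -2.1]
grip_width: 0.0
gripper_force: 2.8
```

Request:
arm_command:
  plan: "-.0052 .0039 0 0"

```text
clock: 6.2
tcp_pos: [0.5219, 0.0049, 0.0503]
orientation: [-0.0, 3.141, -0.002]
contact_force: [1.2, -5.2, -0.7]
grip_width: -0.0002
gripper_force: 2.3
```

Request:
arm_command:
  plan: "-.0056 .0033 0 0"

```text
clock: 6.32
tcp_pos: [0.5274, 0.0082, 0.0503]
orientation: [-0.0, 3.141, -0.002]
contact_force: [0.8, -5.2, 0.5]
grip_width: 0.0003
gripper_force: 2.0
```

Peak drag is about 16 N at finger angle 163.6°, with a clean 30° symmetric hump. Since the cup lags the finger by its slack, I'll come back from the other side to cancel that lag.

Request:
arm_command:
  plan: ".0056 -.0033 0 0;.0052 -.0039 0 0;.0047 -.0044 0 0;.0043 -.0049 0 0;.0037 -.0053 0 0"

```text
clock: 6.95
tcp_pos: [0.5036, -0.0131, 0.0505]
orientation: [-0.001, 3.141, 0.0]
contact_force: [1.2, 0.2, 0.1]
grip_width: -0.0003
gripper_force: 0.6
```

Request:
arm_command:
  plan: ".0031 -.0057 0 0"

```text
clock: 7.08
tcp_pos: [0.5004, -0.0189, 0.0505]
orientation: [-0.001, 3.141, 0.0]
contact_force: [1.1, 0.7, -0.8]
grip_width: -0.0002
gripper_force: 0.6
```

Request:
arm_command:
  plan: ".0025 -.006 0 0"

```text
clock: 7.2
tcp_pos: [0.4977, -0.025, 0.0503]
orientation: [-0.001, 3.141, 0.0]
contact_force: [2.1, 0.6, 0.5]
grip_width: 0.0002
gripper_force: 0.6
```

Request:
arm_command:
  plan: ".0019 -.0062 0 0"

```text
clock: 7.32
tcp_pos: [0.4958, -0.0312, 0.0503]
orientation: [0.001, -3.142, -0.0]
contact_force: [0.1, 1.3, -0.6]
grip_width: 0.0001
gripper_force: 0.5
```

Request:
arm_command:
  plan: ".0012 -.0064 0 0"

```text
clock: 7.45
tcp_pos: [0.495, -0.0373, 0.0503]
orientation: [-0.002, 3.141, 0.001]
contact_force: [3.8, 5.8, -2.6]
grip_width: -0.0
gripper_force: 2.5
```

Request:
arm_command:
  plan: ".0006 -.0065 0 0"

```text
clock: 7.58
tcp_pos: [0.4954, -0.0419, 0.0504]
orientation: [-0.004, 3.139, 0.003]
contact_force: [5.3, 11.0, -4.0]
grip_width: -0.0002
gripper_force: 5.4
```

Request:
arm_command:
  plan: "-.0001 -.0065 0 0"

```text
clock: 7.7
tcp_pos: [0.4963, -0.0466, 0.0505]
orientation: [-0.007, 3.138, 0.006]
contact_force: [6.4, 15.2, -4.3]
grip_width: 0.0001
gripper_force: 6.9
```

Request:
arm_command:
  plan: "-.0008 -.0064 0 0"

```text
clock: 7.82
tcp_pos: [0.4976, -0.0519, 0.0505]
orientation: [-0.009, 3.138, 0.007]
contact_force: [7.6, 14.8, -3.4]
grip_width: -0.0002
gripper_force: 6.8
```

Request:
arm_command:
  plan: "-.0015 -.0063 0 0"

```text
clock: 7.95
tcp_pos: [0.4983, -0.059, 0.0504]
orientation: [-0.009, 3.14, 0.006]
contact_force: [3.1, 7.8, -1.3]
grip_width: -0.0003
gripper_force: 3.4
```

Request:
arm_command:
  plan: "-.0021 -.0061 0 0"

```text
clock: 8.07
tcp_pos: [0.4988, -0.068, 0.0502]
orientation: [0.005, -3.141, -0.002]
contact_force: [0.7, 1.5, 0.3]
grip_width: 0.0003
gripper_force: 0.6
```

Request:
arm_command:
  plan: "-.0027 -.0059 0 0"

```text
clock: 8.2
tcp_pos: [0.5009, -0.0755, 0.0501]
orientation: [0.001, -3.14, 0.0]
contact_force: [0.3, 0.8, 0.8]
grip_width: -0.0001
gripper_force: 0.5
```

Request:
arm_command:
  plan: "-.0033 -.0056 0 0"

```text
clock: 8.32
tcp_pos: [0.5043, -0.0814, 0.0501]
orientation: [0.0, -3.141, 0.0]
contact_force: [-0.8, 1.0, 0.4]
grip_width: -0.0002
gripper_force: 0.5
```

Request:
arm_command:
  plan: ".0033 .0056 0 0;.0027 .0059 0 0;.0021 .0061 0 0;.0015 .0063 0 0;.0008 .0064 0 0;.0001 .0065 0 0;-.0006 .0065 0 0;-.0012 .0064 0 0"

```text
clock: 9.32
tcp_pos: [0.4971, -0.0335, 0.0505]
orientation: [0.003, 3.139, -0.005]
contact_force: [4.6, -14.0, -3.2]
grip_width: -0.0
gripper_force: 5.8
```

Request:
arm_command:
  plan: "-.001 .0031 0 0"

```text
clock: 9.45
tcp_pos: [0.4981, -0.0314, 0.0505]
orientation: [0.004, 3.139, -0.007]
contact_force: [3.0, -14.1, -2.9]
grip_width: 0.0001
gripper_force: 6.2
```

Request:
arm_command:
  plan: "0 0 0 0;0 0 0 0"

```text
clock: 9.7
tcp_pos: [0.4979, -0.0307, 0.0505]
orientation: [0.004, 3.139, -0.005]
contact_force: [3.9, -9.6, -2.2]
grip_width: 0.0001
gripper_force: 4.1
```

Request:
arm_command:
  plan: "-.0008 .003 0 0;0 0 0 0"

```text
clock: 9.95
tcp_pos: [0.4987, -0.0283, 0.0505]
orientation: [0.005, 3.139, -0.006]
contact_force: [3.1, -11.8, -1.4]
grip_width: 0.0002
gripper_force: 4.7
```

Request:
arm_command:
  plan: ".0017 -.007 0 0;.0017 -.007 0 0;0 0 0 0;0 0 -.02 0;0 0 -.03 0;0 0 -.04 0;0 .03 -.02 0;.005 .06 0 7.5;.01 .06 0 7.5;.01 .06 0 7.5;.01 .06 0 7.5"

```text
clock: 11.32
tcp_pos: [0.5057, 0.2345, 0.1604]
orientation: [-0.816, -3.033, -0.001]
contact_force: [2.3, 0.5, 0.6]
grip_width: -0.0001
gripper_force: 0.0
```

```bash
python3 - <<'E'
from h import *
st()
c=np.array([.5555,-.0454])
for n in("top","side"):
    p,d=eyes.grab_frame(n); P=pts(n,d); np.savez(f"{n}2.npz",p=p,d=d)
    k=(P[...,2]>.047)&(P[...,2]<.062)&(np.hypot(P[...,0]-c[0],P[...,1]-c[1])<.1)
    v,u=np.where(k);Q=P[k];mid=(Q.min(0)+Q.max(0))/2
    print(n,k.sum(),Q.mean(0),Q.min(0),Q.max(0),"ang",np.degrees(np.arctan2(mid[1]-c[1],mid[0]-c[0])),np.hypot(*(mid[:2]-c)))
    if n=="top": cv2.imwrite("pics/top2.png",cv2.resize(p[180:280,140:340,::-1],None,fx=3,fy=3))
z=np.load("top0.npz");P=pts("top",z["d"]);k=(P[...,2]>.007)&(P[...,2]<.04)&(z["d"]>0);k[:255]=0;k[282:]=0;k[:,:145]=0;k[:,182:]=0
Q=P[k];print(k.sum(),Q.mean(0),Q.min(0),Q.max(0),cv2.minAreaRect(Q[:,:2].astype(np.float32)*1000))
q=onz("top",np.array([13.8,18,27.5,23])+143-.5,np.array([15.5,12.5,18.5,23.5])+250-.5,.018);print(q,q.mean(0),cv2.minAreaRect(q[:,:2].astype(np.float32)*1000))
E
```

```text
{'clock': np.float64(11.325), 'tcp_pos': array([0.506, 0.234, 0.16 ]), 'orientation': array([-8.160e-01, -3.033e+00, -1.000e-03]), 'contact_force': array([2.262, 0.493, 0.638]), 'grip_width': np.float64(-0.0)}
top 67 [ 0.49434091 -0.0389762   0.05373728] [ 0.46660214 -0.0677064   0.04971779] [ 0.52308925 -0.01102494  0.0579368 ] ang 174.31849746973015 0.060953735865133876Traceback (most recent call last):
  File "<stdin>", line 7, in <module>
    return umr_minimum(a, axis, None, out, keepdims, initial, where)
ValueError: zero-size array to reduction operation minimum which has no identity
```

View pics/top2.png

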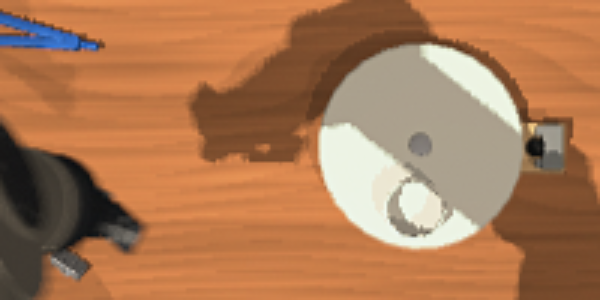

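The cup stands at 174°, as intended, so the rubbing place is at the shoe. The crop shows the cup at (415,205) and the shoe at (545,145). Next the clip.

```bash
python3 - <<'E'
from h import *
z=np.load("top0.npz");P=pts("top",z["d"]);k=(P[...,2]>.007)&(P[...,2]<.04)&(z["d"]>0);k[:255]=0;k[282:]=0;k[:,:145]=0;k[:,182:]=0
Q=P[k];print(k.sum(),Q.mean(0),Q.min(0),Q.max(0),cv2.minAreaRect(Q[:,:2].astype(np.float32)*1000))
q=onz("top",np.array([13.8,18,27.5,23])+143-.5,np.array([15.5,12.5,18.5,23.5])+250-.5,.015);print(q,q.mean(0),cv2.minAreaRect(q[:,:2].astype(np.float32)*1000))
# disc centre from cap in top2
z=np.load("top2.npz");P=pts("top",z["d"]);c=np.array([.5555,-.0454])
k=(np.hypot(P[...,0]-c[0],P[...,1]-c[1])<.13)&(P[...,2]>.018)&(P[...,2]<.045)
m=k.astype(np.uint8);cn=max(cv2.findContours(m,0,1)[0],key=cv2.contourArea);q=P[cn[:,0,1],cn[:,0,0]][:,:2]
from scipy.optimize import least_squares
q=q[q[:,1]>-.13]
print(least_squares(lambda s:np.hypot(*(q-s[:2]).T)-s[2],[.555,-.045,.1],loss="soft_l1",f_scale=.002).x)
print("cap", onz("top",140+420/3-.5,180+144/3-.5,.035), "shoe px", onz("top",140+np.array([536,545])/3-.5,180+np.array([146,146])/3-.5,.03))
E
```

```text
50 [0.44577932 0.30283345 0.01428569] [0.43192083 0.28879392 0.00701362] [0.47303891 0.31668816 0.02186307] ((450.6529235839844, 307.617431640625), (45.325679779052734, 16.709758758544922), 42.29454803466797)
[[0.45296103 0.31881705 0.015     ]
 [0.46151669 0.306551   0.015     ]
 [0.44365702 0.27841114 0.015     ]
 [0.42933747 0.29149404 0.015     ]] [0.44686805 0.29881831 0.015     ] ((448.30902099609375, 298.6141357421875), (36.65066146850586, 19.38889503479004), 49.15318298339844)
[ 0.55582308 -0.04518403  0.09828858]
cap [ 0.55642651 -0.04442045  0.035     ] shoe px [[ 0.5529523  -0.15659031  0.03      ]
 [ 0.55281628 -0.16528739  0.03      ]]
```

Request:
arm_command:
  plan: ".029 .01 0 0;.029 .01 0 0;.028 .009 0 1;0 0 .045 1;0 0 .045 0;0 0 0 0"
  hand: -0.4

```text
clock: 12.18
tcp_pos: [0.444, 0.2985, 0.0677]
orientation: [-0.862, -3.017, 0.009]
contact_force: [0.0, -0.2, 0.5]
grip_width: 0.0599
gripper_force: 0.0
```

```bash
python3 - <<'E'
from h import *
st()
p,d=eyes.grab_frame("side"); cv2.imwrite("pics/side3.png",cv2.resize(p[260:370,290:430,::-1],None,fx=5,fy=5))
P=pts("side",d)
k=(P[...,2]>.007)&(P[...,2]<.023);k[:325]=0;k[356:]=0;k[:,:340]=0;k[:,368:]=0
Q=P[k];print(k.sum(),Q.mean(0),cv2.minAreaRect(Q[:,:2].astype(np.float32)*1000))
E
```

```text
{'clock': np.float64(12.175), 'tcp_pos': array([0.444, 0.299, 0.068]), 'orientation': array([-0.862, -3.017,  0.009]), 'contact_force': array([ 0.05 , -0.2  ,  0.466]), 'grip_width': np.float64(0.06)}
102 [0.44318947 0.30796352 0.01370561] ((443.4416198730469, 305.9909362792969), (33.46397399902344, 13.915698051452637), 60.05160903930664)
```

View pics/side3.png

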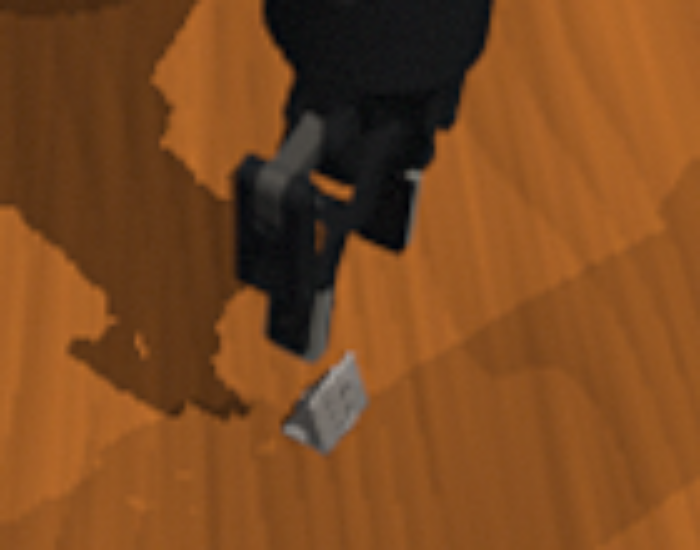

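Request:
arm_command:
  plan: "0 0 .025 0;0 0 0 0;0 0 0 0"

```text
clock: 12.6
tcp_pos: [0.4475, 0.3005, 0.047]
orientation: [0.865, 3.019, 0.003]
contact_force: [-0.3, -0.3, -0.7]
grip_width: 0.0596
gripper_force: 0.0
```

Request:
arm_command:
  plan: ".003 .0023 .012 0;0 0 .012 0;0 0 .008 0;0 0 0 0"

```text
clock: 13.1
tcp_pos: [0.4447, 0.3029, 0.0123]
orientation: [-0.865, -3.019, 0.003]
contact_force: [0.2, 0.3, 0.6]
grip_width: 0.0598
gripper_force: 0.0
```

Request:
arm_command:
  plan: "0 0 0 0;0 0 0 0;0 0 0 0;0 0 0 0;0 0 0 0"
  hand: 1
  grip_force: 30

```text
clock: 13.72
tcp_pos: [0.4456, 0.3037, 0.0136]
orientation: [0.865, 3.02, 0.001]
contact_force: [-0.4, -0.9, 4.9]
grip_width: 0.0309
gripper_force: 31.7
```

Request:
arm_command:
  plan: "0 0 -.02 0;0 0 -.03 0;0 0 -.03 -8;0 0 -.03 -8;0 0 0 -8;0 0 0 -8;-.008 -.03 0 0;-.01 -.04 0 0;-.01 -.04 0 0;-.01 -.04 0 0;-.01 -.04 0 0;-.01 -.04 0 0;-.01 -.04 0 0;-.01 -.04 0 0;-.01 -.04 0 0;-.01 -.04 0 0;-.01 -.03 0 0;0 0 0 0;0 0 0 0"

```text
clock: 16.1
tcp_pos: [0.5531, -0.1156, 0.1228]
orientation: [0.002, -3.14, -0.001]
contact_force: [-0.1, -0.1, -0.0]
grip_width: 0.0311
gripper_force: 30.2
```

```bash
python3 - <<'E'
from h import *
st()
p,d=eyes.grab_frame("side"); cv2.imwrite("pics/side4.png",cv2.resize(p[120:270,230:380,::-1],None,fx=4,fy=4))
E
```

```text
{'clock': np.float64(16.1), 'tcp_pos': array([ 0.553, -0.116,  0.123]), 'orientation': array([ 2.00e-03, -3.14e+00, -1.00e-03]), 'contact_force': array([-0.114, -0.116, -0.044]), 'grip_width': np.float64(0.031)}
```

View pics/side4.png

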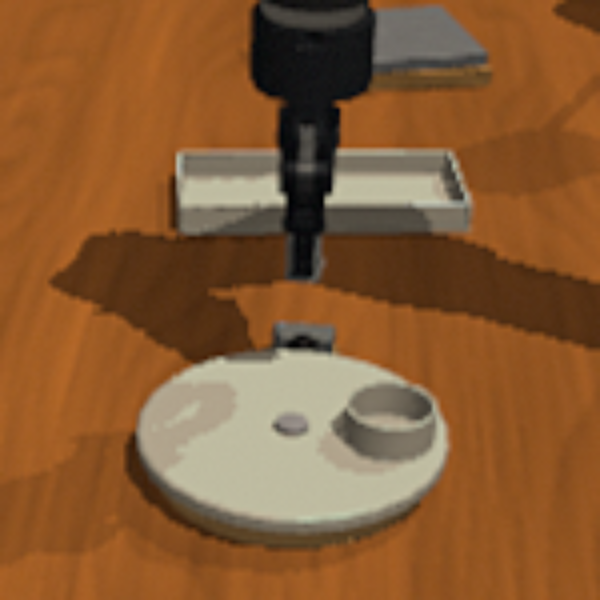

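The clip is held between the fingers at about (305,265), above the rim in front of the shoe. Lowering it.

Request:
arm_command:
  plan: "0 -.0014 .03 0;0 0 .025 0;0 0 .013 0;0 0 .006 0;0 0 0 0;0 0 0 0"

```text
clock: 16.9
tcp_pos: [0.5542, -0.1179, 0.0501]
orientation: [-0.001, 3.14, -0.0]
contact_force: [0.3, 0.9, -0.1]
grip_width: 0.0311
gripper_force: 30.2
```

Request:
arm_command:
  plan: "0 0 .002 0;0 0 0 0;0 0 0 0"

```text
clock: 17.27
tcp_pos: [0.5537, -0.1178, 0.0474]
orientation: [-0.001, 3.141, 0.0]
contact_force: [-0.1, -0.5, -0.6]
grip_width: 0.0315
gripper_force: 30.2
```

Request:
arm_command:
  plan: "0 .0005 .0015 0;0 0 0 0"

```text
clock: 17.52
tcp_pos: [0.5535, -0.1172, 0.0457]
orientation: [0.001, -3.141, -0.0]
contact_force: [-0.5, 0.6, -0.4]
grip_width: 0.0312
gripper_force: 30.2
```

Request:
arm_command:
  plan: "0 0 .001 0;0 0 0 0"

```text
clock: 17.77
tcp_pos: [0.5535, -0.1173, 0.0447]
orientation: [0.001, -3.141, -0.0]
contact_force: [-0.0, 0.2, -1.4]
grip_width: 0.0314
gripper_force: 30.2
```

Request:
arm_command:
  plan: "0 0 .0008 0;0 0 0 0"

```text
clock: 18.02
tcp_pos: [0.5536, -0.1173, 0.0439]
orientation: [0.001, -3.141, -0.0]
contact_force: [-0.0, 0.2, -0.2]
grip_width: 0.0311
gripper_force: 30.2
```

Request:
arm_command:
  plan: "0 0 .0006 0;0 0 0 0"

```text
clock: 18.27
tcp_pos: [0.5537, -0.1174, 0.0437]
orientation: [-0.001, 3.141, 0.0]
contact_force: [-0.4, 1.0, 4.1]
grip_width: 0.0308
gripper_force: 31.3
```

Request:
arm_command:
  plan: "0 0 .0006 0;0 0 0 0"

```text
clock: 18.52
tcp_pos: [0.5537, -0.1174, 0.0436]
orientation: [-0.001, 3.141, 0.0]
contact_force: [-3.0, 0.8, 9.9]
grip_width: 0.0312
gripper_force: 33.0
```

Request:
arm_command:
  plan: "0 0 -.0009 0;0 0 0 0"

```text
clock: 18.77
tcp_pos: [0.5537, -0.1173, 0.0436]
orientation: [-0.001, 3.141, -0.0]
contact_force: [-0.3, -0.4, 2.5]
grip_width: 0.0312
gripper_force: 30.9
```

Request:
arm_command:
  plan: "0 0 0 0;0 0 0 0;0 0 0 0"
  hand: -0.1

```text
clock: 19.15
tcp_pos: [0.5536, -0.1173, 0.0436]
orientation: [0.001, -3.141, -0.0]
contact_force: [0.7, 0.3, -0.0]
grip_width: 0.047
gripper_force: 0.0
```

Request:
arm_command:
  plan: "0 0 -.01 0;0 0 -.02 0;0 0 -.03 0;0 0 -.05 0;.02 .05 -.02 0;.02 .06 0 0;.01 .06 0 0;0 .06 0 0;0 .06 0 0;0 .05 0 0;0 0 0 0"

```text
clock: 20.52
tcp_pos: [0.5028, 0.2272, 0.1744]
orientation: [-0.013, 3.141, 0.004]
contact_force: [-0.2, -0.5, 0.1]
grip_width: 0.0472
gripper_force: 0.0
```

```bash
python3 - <<'E'
from h import *
st()
c=np.array([.5557,-.0453]); ps=[]
for n,a in(("top",(190,270,240,345)),("side",(170,270,240,370))):
    p,d=eyes.grab_frame(n); P=pts(n,d)
    ps.append(cv2.resize(p[a[0]:a[1],a[2]:a[3],::-1],(390,300),interpolation=cv2.INTER_CUBIC))
    k=(P[...,2]>.036)&(P[...,2]<.062)&(np.hypot(P[...,0]-c[0],P[...,1]-c[1])<.1)
    cup=k&(P[...,0]<.53);Q=P[cup]; 
    if len(Q): mid=(Q.min(0)+Q.max(0))/2; print(n,"cup",np.degrees(np.arctan2(mid[1]-c[1],mid[0]-c[0])))
    Q=P[k&(P[...,1]<-.085)]
    if len(Q): print("clip",len(Q),Q.mean(0),Q.min(0),Q.max(0))
cv2.imwrite("pics/fin.png",np.hstack(ps))
E
```

```text
{'clock': np.float64(20.525), 'tcp_pos': array([0.503, 0.227, 0.174]), 'orientation': array([-0.013,  3.141,  0.004]), 'contact_force': array([-0.16 , -0.528,  0.055]), 'grip_width': np.float64(0.047)}
top cup 174.4004447149733
clip 54 [ 0.55158924 -0.11705518  0.04428864] [ 0.54226589 -0.13184948  0.03609957] [ 0.55960836 -0.10300672  0.05323627]
side cup 164.65251183264914
clip 35 [ 0.55246505 -0.11235194  0.04308987] [ 0.54599144 -0.13162843  0.03608578] [ 0.55962868 -0.09669712  0.05064684]
```

View pics/fin.png

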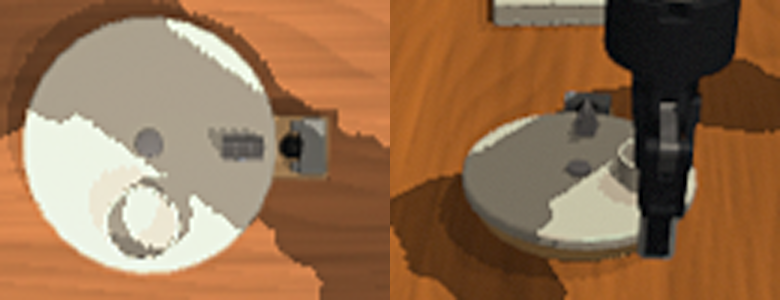

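The clip stands upright at (0.552,-0.117), at the rim in front of the nose (left crop, about (240,145)). The cup is still at 174.4°, so the disc has not turned, and the arm is clear.

```bash
python3 -c "
from bench import ticket
print(ticket.hand_in())"
```

```text
the job is handed in; nothing more can be done
None
```

I found the strongest drag (about 16 N), left the middle of that place at the shoe, and set the chrome clip upright at the mark; the last picture shows the disc has not turned, and I handed the job in at about 20.6 s.

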